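Load the reading turntable and turn it just past its catch

ROBOT

A 6-joint arm with a two-finger parallel gripper is mounted at the origin on a cart in front of the work surface, level with it; the furniture and walls round the work are solid. World frame = base frame: x ahead of the robot, y to its left, z up, the work surface at z = 0. Lengths are in m, angles in rad, forces in N, time in s.
With the tool pointing down it reaches from about 0.25 to 0.775 m from the base axis. Payload 4 kg.
Tool frame: the origin (TCP) lies on the centre line of the jaws, within the pads' length; the fingertips stand 25 mm ahead of it and the grasp point (between the pads) lies 6 mm ahead of it; z points along the fingers, y is the line along which they close (so a half turn about z gives the same grasp; the last joint's range is limited). The gripper opens to 94 mm and grips with 3 to 60 N. Pads are 16 mm wide; open, the fingers measure 119 mm over their backs; the gripper's body (75 mm by 177 mm) begins 78 mm behind the grasp point.
Start: joints at [-1.425, 0.087, 1.371, -0, 1.684, -0.103], TCP at [0.135, -0.533, 0.231] pointing down, gripper open.
Joint ranges: [-3.1, 3.1], [-0.76, 2.03], [0.27, 2.55], [-1.08, 4.22], [0.17, 2.65], [-2.57, 2.57]. Speed limits (rad/s): [2.79, 2.79, 3.14, 3.14, 3.14, 3.14].

INTERFACE

Orientations are given as [roll, pitch, yaw] about the fixed x, y, z axes, in that order (R = Rz(yaw) Ry(pitch) Rx(roll)).
In Python, from bench import sensors, optics, ticket gives the robot as it stands.
- The arm moves only by the tool send_rows, never from a script. Its argument "rows" is a list of rows, each a list of 6 numbers: the shift along the world's x, y, z in mm, then the turn, a rotation vector about the world's x, y, z in rad. In form: [[x, y, z, wx, wy, wz], ...]. A call has 1 to 8 rows; each row shifts and turns the commanded pose from where the row before left it; what a row does not reach is not made up. A row lasts 1/12 s, in which the tool goes at most 41.7 mm and 7.16 degrees, less where a joint would pass 70% of its speed; a pose out of reach is approached as far as the arm can. A call is refused whole if a number of a shift passes 41.7 or a number of a turn 0.125, either way. A call with a gripper value outside its range is refused whole. "grip" is the finger opening in mm, from 0 to 94, set as the call begins (left out, the last holds). The fingers move at their own pace and stop on an object; the grip force is fixed at half the most. Time passes only in rows, so rows that do not move let the fingers close. It gives the time, the measured TCP pose, the force, the opening and the grip force at its end, in the units of the state.
- sensors.get_obs(): the state, without advancing time (a new reading comes with each control period).
- optics.snapshot(name): name is "scene" or "top"; returns the picture (420x560x3 uint8, red, green, blue); there is no depth.
- optics.camera_model(name): a dict with "vertical_fov" (degrees; the focal length in pixels is half the picture's height over the tangent of half this angle, whatever the lens; pixels are square), "cx", "cy" (the principal point, pixels), "k1" (the pictures are not rectified: a ray, as slopes to the right and down, at radius r is drawn at 1 + k1 r^2 times it, then the intrinsics apply), "R" (3x3) and "t" (3): a world point X has camera coordinates R X + t. Camera axes: x right, y down, z forward; pixel columns grow to the right and rows downward; lengths in m; the calibration is good to about 2 mm. A picture is of the moment at which its call begins. camera_model takes no time and is no camera call.
- ticket.close_job(): hands the job in; it is judged then, once.
The state is a dict: "time": time; "joint_positions": joint angles; "qvel": joint speeds; "joint_torque": joint torques, N m; "tool_pos": TCP position; "ee_rot": TCP orientation; "wrist_force": force on the tool from outside, world axes, zero at the start; "wrist_torque": the same for the moment, N m; "width": finger opening in m; "finger_force": force on a finger pad.
Only numpy, scipy, OpenCV 4.12 (cv2) and the standard library are available. Lean on these libraries where they do the work, as an engineer would, in place of code of your own. Each camera call takes 0.05 s, during which the arm holds its last target. There are 200 camera calls.

TASK

Lift the sample tube out of its upright stand, lean it in the sloping rest and let go, then take it again across its middle and lay it on its side in the cradle of the turntable. Then turn the turntable by its knob counterclockwise (seen from above): the resistance rises as the lobe on the rim pushes the spring roller back; go over the peak and stop just past it, with the roller sprung fully out behind the lobe and the lobe less than 30 mm beyond the roller. Leave the other things on the table where they are.

Things in the scene. Friction and masses are not known exactly. Their poses are not given: they have to be found in the camera images.
- tube: sample tube with red screw cap, 100 mm long, about 20 g, standing upright in the stand (its foot 5 mm above the table). Origin at the centre of its foot, z along the tube to the cap. Body 16.4 mm in diameter from the foot to 79 mm, cap 22.4 mm in diameter from 79 to 100 mm.
- tube_mid (a point): point on the tube's axis 38 mm from its foot (axes as tube): the point that lies midway between the two yokes of the rest or of the cradle.
- stand: fixed grey block 60x60x50 mm with one blind hole, 19 mm wide and 45 mm deep, in which the tube stands; origin at the centre of its underside.
- rest: fixed sloping rest of aluminium with two grey V-yokes and a foot stop, about 56x100 mm, 90 mm high. The tube leans in it at 45 degrees, foot down, cap up; the axis of a leaning tube points (from foot to cap) along (0, 0.707, 0.707) in this body's frame. Origin under rest_mid, on the table; z up.
- rest_mid (a point): where tube_mid lies when the tube leans in the rest with its foot 1 mm off the stop; 62 mm above the table (axes as rest). V-yokes (8 mm thick, arms reaching 16 mm either side) stand 26 mm up and down the slope from it, 44 mm free between them for fingers. The back plate (36 mm wide) lies 28 mm below the tube's axis and ends 34 mm up the slope from here.
- turntable: fixed round base; origin on the wheel's vertical axis, on the table. The wheel is an aluminium flywheel 170 mm in diameter, top face 36 mm above the table. It turns stiffly (about 0.1 N m, more when turned fast), the catch adds about 0.4 N m at the peak and past the peak pushes the wheel on; it stays where it is left.
- cradle_mid (a point): on the wheel, 35 mm from its axis across from the knob: where tube_mid lies when the tube lies in the cradle; 64 mm above the table, 28 mm above the wheel's top. The tube lies level along this point's y axis (cap at either end; z up). Two V-yokes like those of the rest stand 26 mm either side along y, 44 mm free between them.
- knob_mid (a point): middle of the black upright knob on the wheel, a post 18 mm in diameter, 55 mm from the wheel's axis; the point is on the post's axis 66 mm above the table, 30 mm above the wheel's top; the post ends 12 mm higher. The post is fixed to the wheel.
- lobe (a point): axis of the dark steel lobe, a 24 mm half-round bump on the wheel's rim, 80 mm from the wheel's axis, 27 mm above the table.
- catch: fixed dark steel spring catch beside the wheel, up to 42 mm high; origin on the wheel's axis, on the table. Its roller (10 mm in diameter) stands at (0, -92 mm) of this frame. The lobe comes from negative x of this frame; lobe and roller touch from x = -12 to +12 mm. The resistance is highest at about x = -8 mm, none is left at 0, then the spring pushes forward.
- catch_plunger (a joint): how far the roller is pushed back by the lobe, in m: 0 is fully out, about 0.005 at the crest of the lobe.
- label_roll: bystander: roll of white labels, 64x59x35 mm; origin at the centre of its underside.
- tape_roll: bystander: roll of beige tape, 73 mm wide, 18 mm high; origin at the centre of its underside.
- marker: bystander: red and white marker lying at the front of the table, 128 mm long, 18 mm thick; origin at the centre of its underside.
There are look-alikes about, which are no part of the job. Leave any black or green look-alike of the tube alone.

How it is judged:
On the way, in this order (a step that is already met when the one before it is completed fails the run):
1. the tube leans in the sloping rest (tube_mid within 15 mm of rest_mid, leaning 37 to 53 degrees) and the fingers are off it (distance between tube_mid and rest_mid below 0.015 m and angle between tube's own z axis and vertical between 0.65 and 0.93 rad and contact force between the fingers and tube below 0.05 N), for 0.2 s.
2. the tube lies in the cradle of the turntable (tube_mid within 12 mm of cradle_mid, along the yokes within 0.15 rad) and the fingers are off it, the lobe still before the roller (distance between tube_mid and cradle_mid below 0.012 m and angle between the z axis of tube and the y axis of cradle_mid, either way round below 0.15 rad and contact force between the fingers and tube below 0.05 N and x of lobe in the frame of catch below -0.008 m), for 0.2 s.
3. the lobe pushes the roller back over the peak (more than 3.5 mm) (value of joint catch_plunger above 0.0035 m).
At the end, for the whole second after the job is handed in: The tube lies at rest in the cradle (tube_mid within 12 mm of cradle_mid, along the yokes within 0.15 rad), and the lobe stands 6 to 30 mm past the roller (x in the catch's frame) with the roller out to within 2 mm (distance between tube_mid and cradle_mid below 0.012 m and angle between the z axis of tube and the y axis of cradle_mid, either way round below 0.15 rad and x of lobe in the frame of catch between 0.006 and 0.03 m and value of joint catch_plunger below 0.002 m and linear speed of tube below 0.02 m/s); the robot touches nothing.
It fails at once if the lobe is carried more than 40 mm past the roller (x of lobe in the frame of catch above 0.04 m).
It fails at once if label roll moved more than 20 mm (distance of label_roll from where it was at the start of the episode above 0.02 m).
It fails at once if tape roll moved more than 20 mm (distance of tape_roll from where it was at the start of the episode above 0.02 m).
It fails at once if marker moved more than 20 mm (distance of marker from where it was at the start of the episode above 0.02 m).
It also fails if it takes over 67 s, if anything falls off the work surface, if the arm or the gripper's body presses on something with over 40 N, if the wrist force passes 120 N, or if a joint passes its speed limit or range.

## Working session

There is one attempt and no reset: what is moved stays moved. The work goes in short steps, Python scripts to look and compute and a tool call to move; the robot and the scene stay as the last step left them, time stands still between calls to the robot, and variables do not carry over. Pictures are saved under pics/ and viewed, at most 10 in all, crops included, and the job is handed in when it is done.

Besides the shell and the picture viewer there is one more tool, called after "Emit:" as name(argument=value, ...) on one line, values as JSON. send_rows: Moves the arm, as the interface text tells. Its arguments: {"type":"object","properties":{"rows":{"type":"array"},"grip":{"type":"number"}},"required":["rows"]}

```bash
mkdir -p pics; ls
python3 - <<'E'
from bench import sensors, optics
import cv2,numpy as np
o=sensors.get_obs(); print(o)
for n in("scene","top"):
    im=optics.snapshot(n); cv2.imwrite(f"pics/{n}0.png",cv2.cvtColor(im,cv2.COLOR_RGB2BGR)); print(n,optics.camera_model(n))
E
```

```text
pics
{'time': 0.0, 'joint_positions': array([-1.42508678e+00,  8.79200515e-02,  1.37221441e+00, -3.48443967e-05,
        1.68358326e+00, -1.03138768e-01]), 'qvel': array([ 3.17404135e-04,  1.55225730e-03,  1.04091271e-03,  7.27057347e-05,
        1.77737872e-04, -1.88232438e-04]), 'joint_torque': array([ 5.97595645e-04, -3.40181530e+01, -3.02422607e+01,  7.18833972e-02,
        3.30203294e-02, -1.78726227e-04]), 'tool_pos': array([ 0.13535194, -0.53258843,  0.22934342]), 'ee_rot': array([-3.13947531e+00, -1.84341115e-04,  2.48844236e-01]), 'wrist_force': array([ 0.03986711, -0.05033889,  0.40469333]), 'wrist_torque': array([ 0.03692838, -0.03480622, -0.02286675]), 'finger_force': 0.0, 'width': 0.09366801098882736}
scene {'vertical_fov': 52.101625331940944, 'cx': 285.75250380425393, 'cy': 207.86030979847007, 'k1': -0.13970094674972378, 'R': array([[-0.54162585, -0.84053115, -0.01219914],
       [-0.46530901,  0.31186118, -0.82839009],
       [ 0.70009211, -0.44300111, -0.56001879]]), 't': array([0.36018352, 0.25063562, 0.62862975])}
top {'vertical_fov': 53.48390645553766, 'cx': 282.2867353054785, 'cy': 205.65358775942792, 'k1': 0.03660955777902177, 'R': array([[ 0.02493052, -0.99898935,  0.03739973],
       [-0.99248791, -0.02921597, -0.1188031 ],
       [ 0.1197757 , -0.03415696, -0.99221323]]), 't': array([0.05441046, 0.53515281, 0.86190652])}
```

View pics/scene0.png

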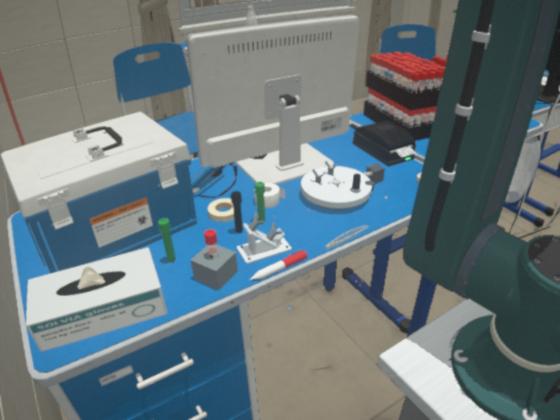

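View pics/top0.png

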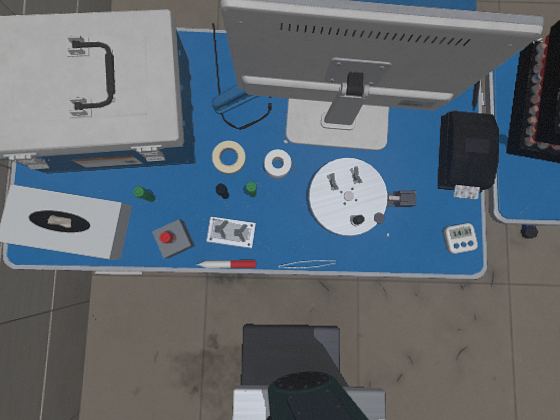

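Both views show the stand with the red-capped tube at top (167,237) and scene (210,240). The rest is at top (231,233) and the turntable at top (347,196), with the knob at (357,220), the lobe at (379,217) and the catch at (402,199). The tube look-alikes are green at top (140,190) and (251,187), and black at (222,190). The red-capped one in the grey stand fits the description, which I'll confirm in an enlarged crop.

```bash
cat > h.py <<'E'
import cv2,numpy as np
from bench import optics
def cam(n):
    m=optics.camera_model(n); f=210/np.tan(np.radians(m["vertical_fov"])/2)
    return m,f
def ray(n,u,v):
    m,f=cam(n); d=np.array([(u-m["cx"])/f,(v-m["cy"])/f]); p=d.copy()
    for _ in range(20): p=d/(1+m["k1"]*(p@p))
    R=np.array(m["R"]); return -R.T@m["t"], R.T@np.array([p[0],p[1],1.])
def onz(n,u,v,z):
    c,d=ray(n,u,v); return c+d*(z-c[2])/d[2]
def proj(n,X):
    m,f=cam(n); x=np.array(m["R"])@X+m["t"]; p=x[:2]/x[2]; p=p*(1+m["k1"]*(p@p)); return p*f+[m["cx"],m["cy"]]
def tri(uv1,uv2):
    c1,d1=ray("top",*uv1); c2,d2=ray("scene",*uv2)
    s=np.linalg.lstsq(np.c_[d1,-d2],c2-c1,rcond=None)[0]
    a,b=c1+s[0]*d1,c2+s[1]*d2; return (a+b)/2,np.linalg.norm(a-b)
E
python3 - <<'E'
import cv2,numpy as np
t=cv2.imread("pics/top0.png"); s=cv2.imread("pics/scene0.png")
a=cv2.resize(t[150:270,145:265],(400,400),interpolation=cv2.INTER_CUBIC)
b=cv2.resize(t[145:245,300:420],(400,333),interpolation=cv2.INTER_CUBIC);b=cv2.copyMakeBorder(b,0,67,0,0,0)
cv2.imwrite("pics/c1.png",np.hstack([a,b]))
cv2.imwrite("pics/c2.png",cv2.resize(s[155:295,185:395],(798,532),interpolation=cv2.INTER_CUBIC))
E
```

```text
(no output)
```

View pics/c1.png

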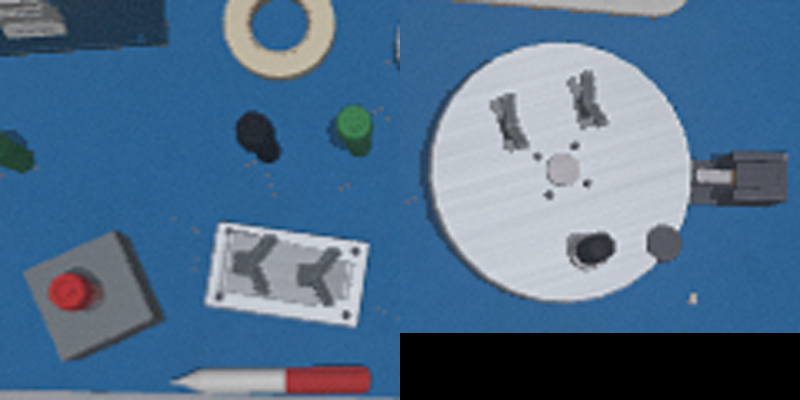

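View pics/c2.png

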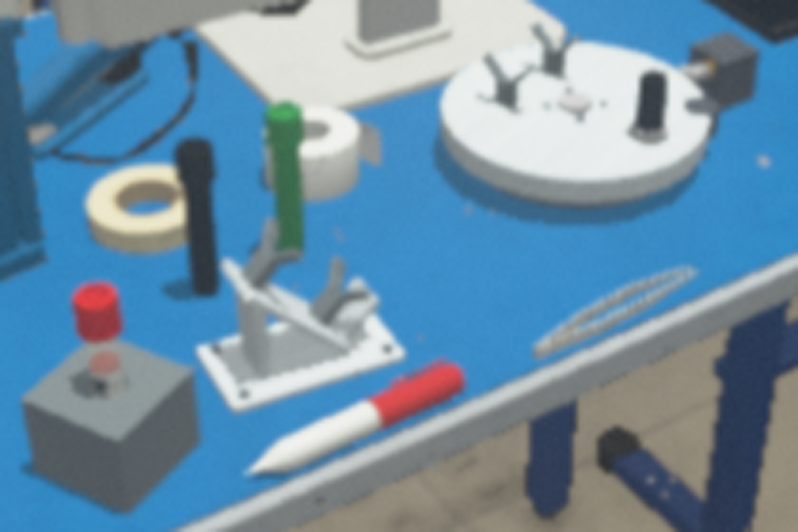

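The crops confirm the red-capped tube in the grey stand, cap at top ≈(165.5,237). In the rest, the yokes open to the right in the top view, so its high end is on the left (+y). Next I'll measure everything in one go.

Run:
```python
from h import *
np.set_printoptions(precision=4,suppress=True)
I={n:cv2.imread(f"pics/{n}0.png") for n in("top","scene")}
# red cap
box={"top":(150,180,220,255),"scene":(195,222,225,247)}
uv={}
for n,(a,b,c,d) in box.items():
    h=cv2.cvtColor(I[n],cv2.COLOR_BGR2HSV)[c:d,a:b]
    m=((h[...,0]<8)|(h[...,0]>172))&(h[...,1]>150)&(h[...,2]>70)
    ys,xs=np.nonzero(m); uv[n]=(xs.mean()+a,ys.mean()+c); print(n,uv[n],m.sum(),xs.min()+a,xs.max()+a,ys.min()+c,ys.max()+c)
print("cap",tri(uv["top"],uv["scene"]),onz("top",*uv["top"],.097))
T=lambda x,y:(145+x/3.3333-.35,150+y/3.3333-.35)
W=lambda x,y:(300+(x-400)/3.3333-.35,145+y/3.3333-.35)
S=lambda x,y:(185+x/3.8-.37,155+y/3.8-.37)
print("stand top corners",[onz("top",*T(x,y),.05)[:2] for x,y in[(24,272),(118,232),(162,322),(66,360)]])
print("rest base",[onz("top",*T(x,y),.006)[:2] for x,y in[(218,222),(369,243),(357,327),(205,305)]])
for nm,a,b in[("up far",(273,238),(272,226)),("up near",(270,291),(226,264)),("lo far",(338,252),(338,264)),("lo near",(333,303),(372,296))]:
    print(nm,tri(T(*a),S(*b)))
print("up at z.0835",[onz("top",*T(x,y),.0835)[:2] for x,y in[(273,238),(270,291)]])
print("lo at z.047",[onz("top",*T(x,y),.047)[:2] for x,y in[(338,252),(333,303)]])
# wheel rim
h=cv2.cvtColor(I["top"],cv2.COLOR_BGR2HSV)
m=((h[...,1]<60)&(h[...,2]>120)).astype(np.uint8); mm=np.zeros_like(m); mm[150:242,300:392]=m[150:242,300:392]
cs,_=cv2.findContours(mm,cv2.RETR_EXTERNAL,cv2.CHAIN_APPROX_NONE); c=max(cs,key=cv2.contourArea)[:,0]
P=np.array([onz("top",*p,.036)[:2] for p in c]); ce=None
k=np.ones(len(P),bool)
for _ in range(6):
    A=np.c_[2*P[k],np.ones(k.sum())]; s=np.linalg.lstsq(A,(P[k]**2).sum(1),rcond=None)[0]; r=np.sqrt(s[2]+s[0]**2+s[1]**2)
    e=np.linalg.norm(P-s[:2],axis=1)-r; k=abs(e)<.003
print("wheel",s[:2],r,k.sum()); C=s[:2]
print("hub",onz("top",*W(563,169),.038))
for nm,q,z in[("knobtop",W(597,246),.078),("lobe",W(664,243),.036),("roller",W(700,177),.03),("catchbox",W(762,177),.042),("yokeL",W(511,123),.064),("yokeR",W(588,101),.064),("boxL1",W(735,152),.042),("boxL2",W(735,203),.042),("boxR1",W(788,152),.042),("boxR2",W(787,204),.042)]:
    p=onz("top",*q,z)[:2]; d=p-C; print(nm,p,"r",np.linalg.norm(d),"ang",np.degrees(np.arctan2(d[1],d[0])))
print("knob tri",tri(W(597,246),S(653,74)))
print("black top",tri(T(255,130),S(195,147)),"green",tri(T(355,122),S(285,108)))
print("label roll",onz("top",277,162,.035),"mon edge",onz("top",300,93,.2))
```

```text
top (np.float64(165.35353535353536), np.float64(237.2828282828283)) 99 160 171 232 242
scene (np.float64(210.31313131313132), np.float64(235.94949494949495)) 99 205 214 230 243
cap (array([0.4564, 0.295 , 0.097 ]), np.float64(0.00297620818159585)) [0.4571 0.2964 0.097 ]
stand top corners [array([0.4705, 0.3356]), array([0.4967, 0.28  ]), array([0.4419, 0.2502]), array([0.4175, 0.307 ])]
rest base [array([0.5086, 0.2249]), array([0.4976, 0.126 ]), array([0.4426, 0.132 ]), array([0.4544, 0.2308])]
up far (array([0.4927, 0.1807, 0.079 ]), np.float64(0.0021609574294279986))
up near (array([0.4707, 0.1983, 0.074 ]), np.float64(0.03610443807461811))
lo far (array([0.4882, 0.1438, 0.0422]), np.float64(0.0011370941894278087))
lo near (array([0.4554, 0.1446, 0.0417]), np.float64(0.004054527210945777))
up at z.0835 [array([0.4929, 0.1812]), array([0.4613, 0.1816])]
lo at z.047 [array([0.4882, 0.144 ]), array([0.4564, 0.146 ])]
wheel [ 0.5582 -0.071 ] 0.08341782904556218 214
hub [ 0.559  -0.0722  0.038 ]
knobtop [ 0.5062 -0.0855] r 0.054030206366845794 ang -164.35951846860874
lobe [ 0.5133 -0.1
[... 203 characters left out ...]
832 -0.0343] r 0.04435316687358866 ang 55.737579532624466
yokeR [ 0.5987 -0.0826] r 0.04212366645701391 ang -16.095529876908195
boxL1 [ 0.5728 -0.1823] r 0.11228206362766209 ang -82.54750113105356
boxL2 [ 0.5398 -0.182 ] r 0.11257406527685963 ang -99.4355373361618
boxR1 [ 0.5738 -0.2165] r 0.14639710288522878 ang -83.88631850329261
boxR2 [ 0.5401 -0.2154] r 0.14561113391123678 ang -97.14678224755096
knob tri (array([ 0.5046, -0.0871,  0.0792]), np.float64(0.004627042333834974))
black top (array([0.5549, 0.1919, 0.0992]), np.float64(0.002131021190237798)) green (array([0.5611, 0.1327, 0.1008]), np.float64(0.002760363887743329))
label roll [0.6275 0.0829 0.035 ] mon edge [0.7169 0.0481 0.2   ]
```

Run:
```python
from h import *
np.set_printoptions(precision=3,suppress=True)
print("case edge",onz("top",144.6,165.2,0),onz("top",194,163.2,0),onz("scene",194,212,0))
print("case top corner", tri((178,148),(188,120)))
print("mon L",tri((243,75),(203,163)),"R",tri((478,103),(357,122)))
```

```text
case edge [0.618 0.374 0.   ] [0.626 0.266 0.   ] [0.682 0.244 0.   ]
case top corner (array([0.597, 0.251, 0.258]), np.float64(0.010716205088386457))
mon L (array([0.814, 0.16 , 0.046]), np.float64(0.003988337738370426)) R (array([ 0.772, -0.339,  0.057]), np.float64(0.020783275924870285))
```

Emit:
send_rows(rows=[[0,0,20,0,0,0.12],[10,41,20,0,0,0.12],[20,41,0,0,0,0.12],[20,41,0,0,0,0.12],[20,41,0,0,0,0.12],[20,41,0,0,0,0.12],[20,41,0,0,0,0.12],[20,41,0,0,0,0.12]], grip=60)

```text
time: 0.77
tool_pos: [0.2541, -0.2698, 0.2679]
ee_rot: [-3.141, -0.0, 1.214]
wrist_force: [0.8, -0.5, -0.6]
width: 0.0602
finger_force: 0.0
```

Emit:
send_rows(rows=[[15,41,0,0,0,0.12],[15,41,0,0,0,0.119],[15,41,0,0,0,0],[15,41,0,0,0,0],[15,41,0,0,0,0],[15,41,0,0,0,0],[15,41,0,0,0,0],[15,41,0,0,0,0]])

```text
time: 1.43
tool_pos: [0.3683, 0.0435, 0.2682]
ee_rot: [3.141, 0.0, 1.448]
wrist_force: [0.6, -0.9, 0.5]
width: 0.0601
finger_force: 0.0
```

Emit:
send_rows(rows=[[15,41,0,0,0,0],[15,41,0,0,0,0],[15,41,0,0,0,0],[15,41,-10,0,0,0],[15,41,-20,0,0,0],[8,30,-20,0,0,0],[0,0,-20,0,0,0],[0,0,0,0,0,0]])

```text
time: 2.1
tool_pos: [0.4438, 0.2628, 0.1956]
ee_rot: [-3.132, 0.006, 1.451]
wrist_force: [-0.2, 1.4, -0.7]
width: 0.06
finger_force: 0.0
```

Emit:
send_rows(rows=[[6,16,0,0,0,0],[6.5,16,0,0,0,0],[0,0,-20,0,0,0],[0,0,-15,0,0,0],[0,0,0,0,0,0]])

```text
time: 2.52
tool_pos: [0.4575, 0.2929, 0.1641]
ee_rot: [-3.137, 0.003, 1.447]
wrist_force: [-1.0, -0.2, -0.5]
width: 0.0603
finger_force: 0.0
```

Run:
```python
from h import *
from bench import sensors
print(sensors.get_obs()["tool_pos"],sensors.get_obs()["ee_rot"])
a=optics.snapshot("top")[180:280,110:230]; b=optics.snapshot("scene")[160:290,150:306]
r=lambda i:cv2.resize(i,(400,333),interpolation=cv2.INTER_CUBIC)[...,::-1]
cv2.imwrite("pics/g1.png",np.hstack([r(a),r(b)]))
```

```text
[0.45749094 0.29292916 0.16414612] [-3.13706705  0.00347151  1.44703081]
```

View pics/g1.png

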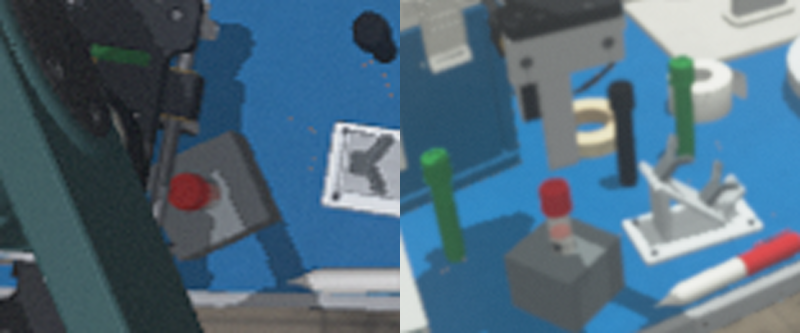

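The cap sits at crop-right (555,195). One finger is visible at (560,165). I'll check this by projecting the fingertips.

Run:
```python
from h import *
np.set_printoptions(precision=1,suppress=True)
for x in(.4215,.4575,.4935):
  for n,o,k in(("top",(110,180),(3.333,3.333,0)),("scene",(150,160),(2.564,2.564,400))):
    p=proj(n,np.array([x,.293,.139])); print(x,n,p,(p-o)*k[:2]+[k[2],0])
print(proj("top",np.array([.4567,.2945,.105])),ray("scene",280,200)[0])
```

```text
0.4215 top [160.5 255.9] [168.3 252.8]
0.4215 scene [216.4 226.2] [570.2 169.8]
0.4575 top [161.7 236.1] [172.4 187. ]
0.4575 scene [207.5 215.9] [547.6 143.4]
0.4935 top [162.9 216.6] [176.3 122.1]
0.4935 scene [199.3 206.3] [526.5 118.8]
[165.3 237.3] [-0.1  0.5  0.6]
```

The near fingertip matches its projection, so I go down and grip the cap.

Emit:
send_rows(rows=[[-0.5,1.5,-20,0,0,0],[0,0,-20,0,0,0],[0,0,-15,0,0,0],[0,0,-4,0,0,0],[0,0,0,0,0,0]])

```text
time: 3.03
tool_pos: [0.4583, 0.2954, 0.1079]
ee_rot: [-3.141, 0.0, 1.447]
wrist_force: [0.4, 0.4, 0.6]
width: 0.0601
finger_force: 0.0
```

Emit:
send_rows(rows=[[0,0,0,0,0,0],[0,0,0,0,0,0],[0,0,0,0,0,0],[0,0,0,0,0,0],[0,0,0,0,0,0],[0,0,0,0,0,0]], grip=0)

```text
time: 3.53
tool_pos: [0.4586, 0.2959, 0.1081]
ee_rot: [3.141, -0.0, 1.448]
wrist_force: [-0.0, -0.5, 0.4]
width: 0.0236
finger_force: 0.0
```

Emit:
send_rows(rows=[[0,0,0,0,0,0],[0,0,0,0,0,0],[0,0,0,0,0,0]])

```text
time: 3.78
tool_pos: [0.4586, 0.2959, 0.108]
ee_rot: [3.141, -0.0, 1.448]
wrist_force: [-0.4, 0.9, 1.5]
width: 0.0216
finger_force: 30.0
```

Emit:
send_rows(rows=[[0,0,10,0,0,0],[0,0,30,0,0,0],[0,0,40,0,0,0],[0,0,40,0,0,0],[0,0,20,0,0,0],[2.6,-17.6,0,-0.1115,0.0131,0],[2.6,-17.6,0,-0.1115,0.0131,0],[0,0,0,0,0,0]])

```text
time: 4.45
tool_pos: [0.4639, 0.261, 0.2477]
ee_rot: [3.14, 0.227, 1.449]
wrist_force: [-0.1, 0.8, -0.9]
width: 0.0221
finger_force: 30.0
```

Emit:
send_rows(rows=[[2.6,-17.6,0,-0.1115,0.0131,0],[2.6,-17.6,0,-0.1115,0.0131,0],[2.6,-17.6,0,-0.1115,0.0131,0],[2.6,-17.6,0,-0.1115,0.0131,0],[2.6,-17.6,0,-0.1115,0.0131,0],[0,0,0,0,0,0],[0,0,0,0,0,0]])

```text
time: 5.03
tool_pos: [0.4761, 0.1731, 0.2456]
ee_rot: [3.141, 0.784, 1.449]
wrist_force: [0.7, 0.3, 0.1]
width: 0.0218
finger_force: 30.0
```

```bash
cat > st.py <<'E'
from bench import sensors
from scipy.spatial.transform import Rotation as Ro
import numpy as np
np.set_printoptions(precision=4,suppress=True)
o=sensors.get_obs(); R=Ro.from_euler("xyz",o["ee_rot"]).as_matrix()
if __name__=="__main__": print(o["time"],o["tool_pos"],"zt",R[:,2],"yt",R[:,1],"q",o["joint_positions"],o["width"],o["finger_force"])
E
python3 st.py
```

```text
5.0333 [0.4761 0.1731 0.2456] zt [-0.0849 -0.7011 -0.708 ] yt [ 0.9927 -0.1207  0.0004] q [ 0.5848  0.3221  1.252  -0.6485  2.0438  0.5453] 0.021799353065806375 29.999812245368958
```

Emit:
send_rows(rows=[[1,0,-30,0,0,0],[0,0,-30,0,0,0],[0,0,-25,0,0,0],[0,0,-7,0,0,0],[1,10,-10,0,0,0],[1,10,-10,0,0,0],[1,7,-7,0,0,0],[0,0,0,0,0,0]])

```text
time: 5.7
tool_pos: [0.4808, 0.2016, 0.1279]
ee_rot: [3.136, 0.785, 1.447]
wrist_force: [-0.7, -0.3, 0.0]
width: 0.0218
finger_force: 30.0
```

```bash
python3 st.py
python3 - <<'E'
from h import *
a=optics.snapshot("top")[180:280,170:290]; b=optics.snapshot("scene")[170:290,200:344]
r=lambda i:cv2.resize(i,(400,333),interpolation=cv2.INTER_CUBIC)[...,::-1]
cv2.imwrite("pics/g2.png",np.hstack([r(a),r(b)]))
E
```

```text
5.7 [0.4808 0.2016 0.1279] zt [-0.0815 -0.7018 -0.7077] yt [ 0.9929 -0.1192  0.0038] q [ 0.6179  0.4455  1.3284 -0.5872  1.8971  0.7005] 0.021848122164150354 30.000173449516296
```

View pics/g2.png

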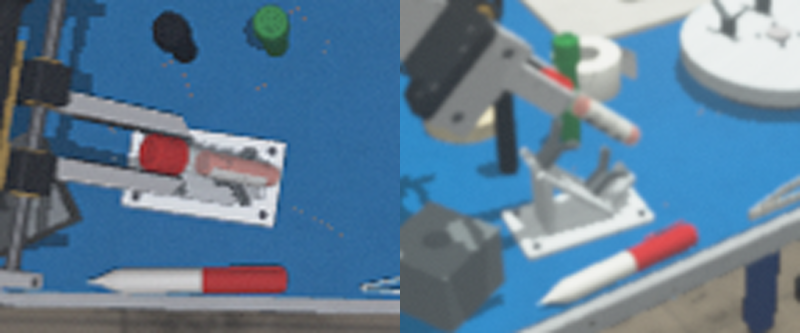

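The tube is over the rest, roughly along the yokes. I'll check the lateral offset with numbers.

Run:
```python
from h import *
import st
np.set_printoptions(precision=4,suppress=True)
p=st.o["tool_pos"]; z=st.R[:,2]
t=optics.snapshot("top")
for s in(.014,.065,.1): print(s,p+s*z,proj("top",p+s*z))
h=cv2.cvtColor(t,cv2.COLOR_RGB2HSV)
m=((h[...,0]<8)|(h[...,0]>170))&(h[...,1]>60); m[:215]=0; m[248:]=0; m[:,:208]=0; m[:,260:]=0
ys,xs=np.nonzero(m)
for u in range(210,258,3):
    k=xs==u
    if k.any(): print(u,ys[k].min(),ys[k].max(),end="; ")
# rest lines from base corners: x-centre at given y
```

```text
0.014 [0.4799 0.1906 0.1193] [219.4801 226.2182]
0.065 [0.4757 0.1548 0.0832] [239.4903 230.0456]
0.1 [0.4729 0.1302 0.0585] [252.2239 232.4841]
213 222 230; 216 220 231; 219 220 231; 222 221 232; 225 222 231; 231 226 231; 234 227 229; 237 228 229; 240 230 230; 243 228 231; 246 229 231; 249 230 232; 252 230 234;
```

Emit:
send_rows(rows=[[-2,6,-6,0,0,0],[0.5,5,-5,0,0,0],[0,2,-2,0,0,0],[0,0,0,0,0,0],[0,0,0,0,0,0]])

```text
time: 6.27
tool_pos: [0.479, 0.2127, 0.1154]
ee_rot: [3.136, 0.786, 1.446]
wrist_force: [-0.8, 0.3, 0.3]
width: 0.0216
finger_force: 30.0
```

Emit:
send_rows(rows=[[0,1,-1,0,0,0],[0,0,0,0,0,0]])

```text
time: 6.43
tool_pos: [0.4791, 0.2136, 0.1147]
ee_rot: [3.135, 0.786, 1.445]
wrist_force: [0.4, 0.3, 0.1]
width: 0.0213
finger_force: 30.0
```

```bash
python3 st.py
```

```text
6.4333 [0.4791 0.2136 0.1147] zt [-0.0825 -0.7025 -0.7069] yt [ 0.9926 -0.121   0.0044] q [ 0.6341  0.4719  1.3196 -0.5765  1.8926  0.7262] 0.021332359215905407 29.999897181987762
```

Emit:
send_rows(rows=[[0,0,-1.5,0,0,0],[0,0,0,0,0,0]])

```text
time: 6.6
tool_pos: [0.4791, 0.2135, 0.1131]
ee_rot: [3.136, 0.786, 1.445]
wrist_force: [0.3, 0.6, 1.0]
width: 0.0216
finger_force: 30.0
```

Emit:
send_rows(rows=[[0,0,-1.5,0,0,0],[0,0,0,0,0,0]])

```text
time: 6.77
tool_pos: [0.479, 0.2135, 0.1115]
ee_rot: [3.136, 0.786, 1.445]
wrist_force: [-1.0, 0.5, -0.1]
width: 0.0219
finger_force: 30.0
```

Emit:
send_rows(rows=[[0,0,-1,0,0,0],[0,0,0,0,0,0]])

```text
time: 6.93
tool_pos: [0.479, 0.2136, 0.1105]
ee_rot: [3.136, 0.786, 1.445]
wrist_force: [-1.0, -0.2, -0.0]
width: 0.0215
finger_force: 30.0
```

Emit:
send_rows(rows=[[0,0,-1.5,0,0,0],[0,0,0,0,0,0]])

```text
time: 7.1
tool_pos: [0.4793, 0.2135, 0.1091]
ee_rot: [3.135, 0.786, 1.445]
wrist_force: [0.8, -0.4, -0.0]
width: 0.0217
finger_force: 30.0
```

Emit:
send_rows(rows=[[0,0,-1.5,0,0,0],[0,0,0,0,0,0]])

```text
time: 7.27
tool_pos: [0.4796, 0.2134, 0.1081]
ee_rot: [3.133, 0.787, 1.444]
wrist_force: [1.3, -1.3, 0.7]
width: 0.0215
finger_force: 30.0
```

```bash
python3 st.py
python3 - <<'E'
from h import *
a=optics.snapshot("top")[195:255,195:267]; b=optics.snapshot("scene")[190:265,220:310]
r=lambda i:cv2.resize(i,(400,333),interpolation=cv2.INTER_CUBIC)[...,::-1]
cv2.imwrite("pics/g3.png",np.hstack([r(a),r(b)]))
E
```

```text
7.2667 [0.4796 0.2134 0.1081] zt [-0.0814 -0.7032 -0.7063] yt [ 0.9927 -0.1207  0.0058] q [ 0.634   0.4782  1.3251 -0.5758  1.8822  0.7331] 0.0214670482997943 30.000106394290924
```

View pics/g3.png

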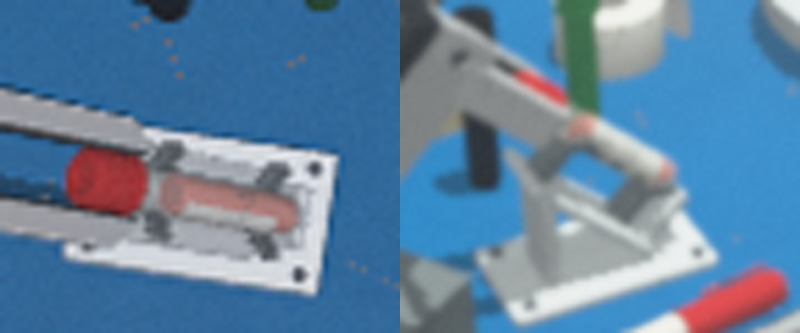

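The tube lies centred between the yoke arms, with the cap just above the upper yoke and a light contact starting. I'll release it, then back off along the axis.

Emit:
send_rows(rows=[[0.3,0.5,-0.7,0,0,0],[0,0,0,0,0,0],[0,0,0,0,0,0],[0,0,0,0,0,0],[0,0,0,0,0,0],[0,0,0,0,0,0]], grip=44)

```text
time: 7.87
tool_pos: [0.4793, 0.2142, 0.1069]
ee_rot: [3.136, 0.786, 1.446]
wrist_force: [0.3, 0.4, 0.4]
width: 0.0441
finger_force: 0.0
```

Emit:
send_rows(rows=[[1,8,8,0,0,0],[2,17,17,0,0,0],[3,25,25,0,0,0],[0,0,30,0,0,0],[0,0,40,0,0,0],[0,0,0,0,0,0],[0,0,0,0,0,0]])

```text
time: 8.45
tool_pos: [0.4863, 0.2655, 0.2307]
ee_rot: [3.127, 0.78, 1.44]
wrist_force: [-0.2, -0.9, -0.7]
width: 0.0442
finger_force: 0.0
```

```bash
python3 st.py
python3 - <<'E'
from h import *
a=optics.snapshot("top")[195:255,195:267]; b=optics.snapshot("scene")[190:265,220:310]
r=lambda i:cv2.resize(i,(400,333),interpolation=cv2.INTER_CUBIC)[...,::-1]
cv2.imwrite("pics/g4.png",np.hstack([r(a),r(b)]))
E
```

```text
8.45 [0.4863 0.2655 0.2307] zt [-0.0776 -0.6989 -0.711 ] yt [ 0.9927 -0.1205  0.0101] q [ 0.6873  0.4774  1.0705 -0.6122  2.1172  0.6291] 0.044181003535253165 0.0
```

View pics/g4.png

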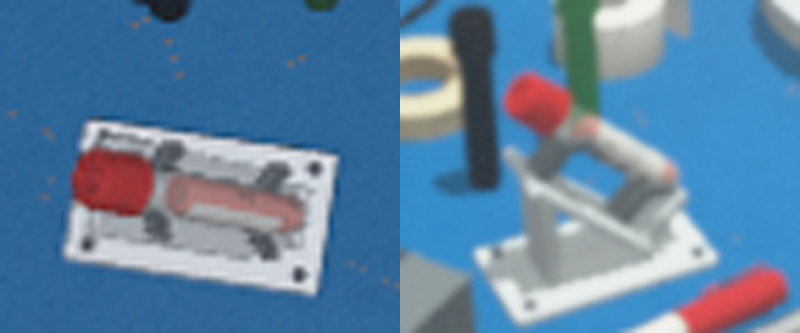

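The tube now leans freely in the rest, cap at top crop (113,182). Next I'll locate it for the regrasp across the middle.

Run:
```python
from h import *
np.set_printoptions(precision=4,suppress=True)
uv={}
for n,(a,b,c,d) in {"top":(200,226,215,240),"scene":(238,262,203,222)}.items():
    h=cv2.cvtColor(optics.snapshot(n),cv2.COLOR_RGB2HSV)[c:d,a:b]
    m=((h[...,0]<8)|(h[...,0]>172))&(h[...,1]>150)&(h[...,2]>60)
    ys,xs=np.nonzero(m); uv[n]=(xs.mean()+a,ys.mean()+c); print(n,uv[n],m.sum())
p,e=tri(uv["top"],uv["scene"]); ax=np.array([.083,.702,.707]); print(p,e,"mid",p-.0515*ax, onz("top",*uv["top"],.0984)-.0515*ax)
```

```text
top (np.float64(214.83193277310926), np.float64(227.45378151260505)) 119
scene (np.float64(250.46153846153845), np.float64(211.98717948717947)) 78
[0.4778 0.2007 0.1004] 0.0024475089112092 mid [0.4735 0.1645 0.0639] [0.4743 0.1658 0.062 ]
```

Emit:
send_rows(rows=[[0,-30,0,0.1115,-0.0131,0],[0,-30,0,0.1115,-0.0131,0],[0,-30,0,0.1115,-0.0131,0],[0,-30,0,0.1115,-0.0131,0],[-2,-20,0,0.1115,-0.0131,0],[-4,-15,0,0.1115,-0.0131,0],[-4,0,0,0.1115,-0.0131,0],[0,0,0,0,0,0]])

```text
time: 9.32
tool_pos: [0.4743, 0.1052, 0.2267]
ee_rot: [-3.141, -0.002, 1.44]
wrist_force: [1.0, 0.7, 0.2]
width: 0.0437
finger_force: 0.0
```

Emit:
send_rows(rows=[[0,0,0,0.1115,-0.0131,0],[0,0,0,0.1115,-0.0131,0],[0,0,0,0.1115,-0.0131,0],[0,0,0,0.1115,-0.0131,0],[0,0,0,0.1115,-0.0131,0],[0,0,0,0.1115,-0.0131,0],[0,0,0,0.1115,-0.0131,0],[0,0,0,0,0,0]])

```text
time: 9.98
tool_pos: [0.4737, 0.1079, 0.2217]
ee_rot: [-3.118, -0.788, 1.43]
wrist_force: [0.5, -0.4, -1.4]
width: 0.044
finger_force: 0.0
```

```bash
python3 st.py
```

```text
9.9833 [0.4737 0.1079 0.2217] zt [ 0.0764  0.7048 -0.7053] yt [ 0.9921 -0.1241 -0.0166] q [-0.3865 -0.0576  1.7271  0.7573  1.6957 -0.2447] 0.043958771850095266 0.0
```

Emit:
send_rows(rows=[[0,0,-35,0,0.008,0.008],[-2,0,-35,0,0.008,0],[-3,5,-33,0,0,0],[0,6,-10,0,0,0],[1,10,-10,0,0,0],[1,10,-10,0,0,0],[1,5,-5,0,0,0],[0,0,0,0,0,0]])

```text
time: 10.65
tool_pos: [0.4727, 0.147, 0.0886]
ee_rot: [-3.11, -0.783, 1.439]
wrist_force: [-0.5, 0.1, 0.5]
width: 0.044
finger_force: 0.0
```

```bash
python3 st.py
```

```text
10.65 [0.4727 0.147  0.0886] zt [ 0.0617  0.7031 -0.7084] yt [ 0.9938 -0.1094 -0.022 ] q [-0.3025  0.0696  1.8867  0.7686  1.4436 -0.3898] 0.04403920538145177 0.0
```

Emit:
send_rows(rows=[[0,2,-10,-0.003,-0.022,-0.01],[0.5,6,-6,0,0,0],[0.5,4,-4,0,0,0],[0,2,-2.4,0,0,0],[0,0,0,0,0,0],[0,0,0,0,0,0]])

```text
time: 11.15
tool_pos: [0.4747, 0.1592, 0.0669]
ee_rot: [3.138, -0.784, 1.45]
wrist_force: [-0.3, -0.4, -0.2]
width: 0.0441
finger_force: 0.0
```

```bash
python3 st.py
```

```text
11.15 [0.4747 0.1592 0.0669] zt [ 0.0882  0.7003 -0.7084] yt [ 0.9924 -0.1227  0.0023] q [-0.2789  0.083   1.9241  0.7925  1.3679 -0.4201] 0.04405104008406093 0.0
```

Well placed, so I close on the middle.

Emit:
send_rows(rows=[[-0.5,1,-0.5,0,0,0],[0,0,0,0,0,0],[0,0,0,0,0,0],[0,0,0,0,0,0],[0,0,0,0,0,0],[0,0,0,0,0,0],[0,0,0,0,0,0],[0,0,0,0,0,0]], grip=0)

```text
time: 11.82
tool_pos: [0.4734, 0.1601, 0.0661]
ee_rot: [3.14, -0.784, 1.45]
wrist_force: [-3.1, -1.7, 1.8]
width: 0.0155
finger_force: 30.0
```

```bash
python3 st.py
```

```text
11.8167 [0.4734 0.1601 0.0661] zt [ 0.0871  0.7005 -0.7083] yt [ 0.9925 -0.1222  0.0012] q [-0.2776  0.0821  1.927   0.7928  1.3667 -0.4202] 0.015489123335023574 30.00059276819229
```

Emit:
send_rows(rows=[[-1,-7,7,0,0,0],[-2,-15,15,0,0,0],[-2,-20,20,0,0,0],[0,0,30,0,0,0],[0,0,40,0,0,0],[5,-10,20,-0.1115,0.0131,0],[10,-20,0,-0.1115,0.0131,0],[10,-20,0,-0.1115,0.0131,0]])

```text
time: 12.48
tool_pos: [0.4958, 0.0661, 0.2017]
ee_rot: [3.128, -0.441, 1.452]
wrist_force: [0.3, 0.4, -1.2]
width: 0.0153
finger_force: 30.0
```

Emit:
send_rows(rows=[[18,-20,0,-0.1115,0.0131,0],[18,-20,0,-0.1115,0.0131,0],[18,-20,0,-0.1115,0.0131,0],[18,-20,0,-0.1115,0.0131,0],[10,-20,0,0,0,0.11],[10,-19,0,0,0,0.11],[5,-10,-20,0,0,0.1],[0,0,-20,0,0,0.1]])

```text
time: 13.15
tool_pos: [0.5934, -0.0635, 0.1595]
ee_rot: [3.131, 0.006, 1.873]
wrist_force: [-0.2, 0.3, -0.3]
width: 0.0155
finger_force: 30.0
```

```bash
python3 st.py
```

```text
13.15 [ 0.5934 -0.0635  0.1595] zt [ 0.012  -0.0021 -0.9999] yt [0.9546 0.2977 0.0109] q [-0.2018  0.2055  1.378   0.0004  1.5459 -0.504 ] 0.015521109602502746 30.00021904706955
```

Emit:
send_rows(rows=[[0,0,-20,0,0,0],[0,0,-20,0,0,0],[0,0,-15,0,0,0],[0,0,0,0,0,0],[0,0,0,0,0,0]])

```text
time: 13.57
tool_pos: [0.5905, -0.0611, 0.1025]
ee_rot: [3.137, 0.001, 1.87]
wrist_force: [-0.2, -0.3, 0.2]
width: 0.0152
finger_force: 30.0
```

```bash
python3 st.py
python3 - <<'E'
from h import *
a=optics.snapshot("top")[145:245,300:420]; b=optics.snapshot("scene")[150:225,290:380]
r=lambda i:cv2.resize(i,(400,333),interpolation=cv2.INTER_CUBIC)[...,::-1]
cv2.imwrite("pics/g5.png",np.hstack([r(a),r(b)]))
E
```

```text
13.5667 [ 0.5905 -0.0611  0.1025] zt [ 0.0049  0.0002 -1.    ] yt [0.9555 0.2949 0.0048] q [-0.1992  0.2374  1.4556  0.0012  1.4438 -0.4986] 0.015205928717951808 29.99963879585266
```

View pics/g5.png

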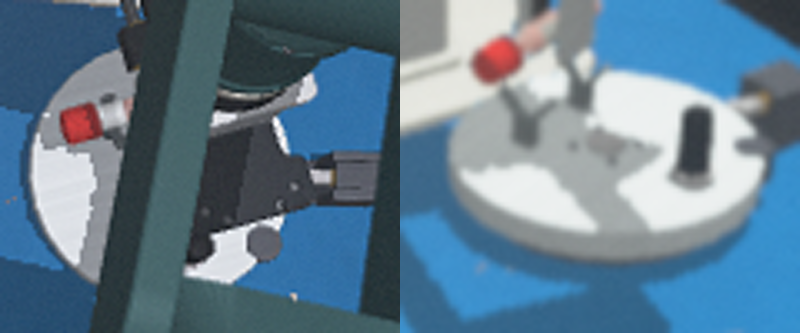

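The tube is level above the cradle, cap to the left at top crop (82,123). Descend.

Emit:
send_rows(rows=[[1.5,0,-12,0,0,0],[0,0,-10,0,0,0],[0,0,-6,0,0,0],[0,0,0,0,0,0],[0,0,0,0,0,0]])

```text
time: 14.08
tool_pos: [0.5918, -0.0607, 0.0741]
ee_rot: [3.137, 0.001, 1.871]
wrist_force: [0.3, 0.4, 0.3]
width: 0.0157
finger_force: 30.0
```

Emit:
send_rows(rows=[[0,0,-2,0,0,0],[0,0,0,0,0,0]])

```text
time: 14.25
tool_pos: [0.5925, -0.0609, 0.0732]
ee_rot: [3.135, 0.002, 1.871]
wrist_force: [0.0, 1.1, -0.9]
width: 0.0157
finger_force: 30.0
```

Emit:
send_rows(rows=[[0,0,-1.5,0,0,0],[0,0,0,0,0,0]])

```text
time: 14.42
tool_pos: [0.5927, -0.0609, 0.0729]
ee_rot: [3.135, 0.003, 1.871]
wrist_force: [-1.6, -0.1, 3.7]
width: 0.0154
finger_force: 30.0
```

Emit:
send_rows(rows=[[1.5,0.5,0,0,0,0],[0,0,-1,0,0,0],[0,0,0,0,0,0]])

```text
time: 14.67
tool_pos: [0.5928, -0.0609, 0.0728]
ee_rot: [3.138, 0.003, 1.871]
wrist_force: [-7.4, -1.2, 10.6]
width: 0.0156
finger_force: 30.0
```

```bash
python3 st.py
```

```text
14.6667 [ 0.5928 -0.0609  0.0728] zt [ 0.0042 -0.0016 -1.    ] yt [0.9553 0.2955 0.0035] q [-0.1971  0.2653  1.4833 -0.0008  1.3886 -0.4969] 0.015603402279744927 30.001645982265472
```

Seated in the V: x no longer yields and force rises. I relax and release.

Emit:
send_rows(rows=[[-1.3,-0.5,2,0,0,0],[0,0,0,0,0,0],[0,0,0,0,0,0]])

```text
time: 14.92
tool_pos: [0.593, -0.0611, 0.0733]
ee_rot: [3.134, 0.003, 1.871]
wrist_force: [-1.2, -0.2, 3.8]
width: 0.0155
finger_force: 30.0
```

Emit:
send_rows(rows=[[0,0,0,0,0,0],[0,0,0,0,0,0],[0,0,0,0,0,0],[0,0,0,0,0,0],[0,0,0,0,0,0]], grip=38)

```text
time: 15.33
tool_pos: [0.5925, -0.0608, 0.0721]
ee_rot: [3.136, 0.002, 1.871]
wrist_force: [0.1, 0.0, -0.3]
width: 0.0379
finger_force: 0.0
```

Emit:
send_rows(rows=[[0,0,10,0,0,0],[0,0,25,0,0,0],[0,0,40,0,0,0],[0,0,40,0,0,0],[-40,0,20,0,0,0],[-41,0,0,0,0,0],[-41,0,0,0,0,0],[-41,0,0,0,0,0]])

```text
time: 16.0
tool_pos: [0.4311, -0.0608, 0.2075]
ee_rot: [3.134, 0.003, 1.871]
wrist_force: [-0.5, -0.1, 0.4]
width: 0.038
finger_force: 0.0
```

```bash
python3 st.py
python3 - <<'E'
from h import *
np.set_printoptions(precision=4,suppress=True)
t=optics.snapshot("top"); s=optics.snapshot("scene")
cv2.imwrite("pics/t6.png",t[...,::-1]); cv2.imwrite("pics/s6.png",s[...,::-1])
a=t[145:245,300:420]; b=s[150:225,290:380]
r=lambda i:cv2.resize(i,(400,333),interpolation=cv2.INTER_CUBIC)[...,::-1]
cv2.imwrite("pics/g6.png",np.hstack([r(a),r(b)]))
uv={}
for n,I,(x0,x1,y0,y1) in(("top",t,(310,380,150,215)),("scene",s,(300,350,155,200))):
    h=cv2.cvtColor(I,cv2.COLOR_RGB2HSV)[y0:y1,x0:x1]
    m=((h[...,0]<8)|(h[...,0]>172))&(h[...,1]>150)&(h[...,2]>60)
    ys,xs=np.nonzero(m); uv[n]=(xs.mean()+x0,ys.mean()+y0) if len(xs) else None; print(n,uv[n],m.sum())
ax=np.array([-.295,.955,0])
p,e=tri(uv["top"],uv["scene"]); print("cap",p,e,"mid",p-.0515*ax,"mid@z",onz("top",*uv["top"],.066)-.0515*ax)
E
```

```text
16.0 [ 0.4311 -0.0608  0.2075] zt [ 0.0084 -0.001  -1.    ] yt [0.9552 0.296  0.0077] q [-0.2715 -0.1728  1.6662  0.0013  1.6398 -0.5718] 0.037979588718262576 0.0
top (np.float64(322.16470588235296), np.float64(184.6235294117647)) 85
scene (np.float64(312.7857142857143), np.float64(174.5)) 28
cap [ 0.5734 -0.0134  0.0691] 0.005599442184385983 mid [ 0.5886 -0.0626  0.0691] mid@z [ 0.5908 -0.0608  0.066 ]
```

Tube lies at (0.591,−0.061), matching the cradle. Now I turn the hand and grasp the knob at (0.506,−0.087).

Emit:
send_rows(rows=[[10,-4,0,0,0,-0.122],[10,-4,0,0,0,-0.122],[10,-4,0,0,0,-0.122],[10,-4,0,0,0,-0.122],[10,-4,0,0,0,-0.122],[10,-4,0,0,0,-0.122],[10,-2,0,0,0,-0.122],[5,0,0,0,0,-0.122]])

```text
time: 16.77
tool_pos: [0.5092, -0.0874, 0.2067]
ee_rot: [3.134, 0.002, 0.888]
wrist_force: [-0.4, -0.9, 1.3]
width: 0.0377
finger_force: 0.0
```

Emit:
send_rows(rows=[[0,0,-10,0,0,-0.122],[0,0,-10,0,0,-0.122],[0,0,-10,0,0,-0.122],[0,0,-10,0,0,-0.122],[0,0,-10,0,0,-0.119],[0,0,-10,0,0,0],[0,0,0,0,0,0],[0,0,0,0,0,0]])

```text
time: 17.43
tool_pos: [0.5074, -0.0868, 0.1459]
ee_rot: [3.136, 0.003, 0.29]
wrist_force: [-0.1, -0.8, 0.6]
width: 0.038
finger_force: 0.0
```

```bash
python3 st.py
python3 - <<'E'
from h import *
np.set_printoptions(precision=4,suppress=True)
s=optics.snapshot("scene"); p=proj("scene",np.array([.506,-.087,.078])); print(p)
E
```

```text
17.4333 [ 0.5074 -0.0868  0.1459] zt [-0.0013 -0.0061 -1.    ] yt [ 0.2863 -0.9581  0.0055] q [-0.2756  0.0416  1.5875 -0.0062  1.5121  1.0052] 0.0380365723089514 0.0
[354.9899 174.3747]
```

Emit:
send_rows(rows=[[-1,0,-20,0,0,0],[0,0,-15,0,0,0],[0,0,-15,0,0,0],[0,0,-12,0,0,0],[0,0,-8,0,0,0],[0,0,0,0,0,0]])

```text
time: 17.98
tool_pos: [0.5055, -0.0866, 0.0747]
ee_rot: [3.137, 0.005, 0.288]
wrist_force: [-0.5, -0.5, -0.6]
width: 0.0381
finger_force: 0.0
```

Emit:
send_rows(rows=[[0,0,0,0,0,0],[0,0,0,0,0,0],[0,0,0,0,0,0],[0,0,0,0,0,0],[0,0,0,0,0,0],[0,0,0,0,0,0],[0,0,0,0,0,0]], grip=0)

```text
time: 18.57
tool_pos: [0.5072, -0.0876, 0.0774]
ee_rot: [3.133, 0.0, 0.288]
wrist_force: [0.3, -3.0, 3.9]
width: 0.0172
finger_force: 30.0
```

```bash
python3 st.py
```

```text
18.5667 [ 0.5072 -0.0876  0.0774] zt [ 0.0019 -0.0079 -1.    ] yt [ 0.2836 -0.9589  0.0082] q [-0.2767  0.0895  1.6786 -0.0073  1.3694  1.008 ] 0.01717465054690341 30.00476896762848
```

Run:
```python
import numpy as np
th=np.radians(np.arange(-163,-111,2)); P=55*np.c_[np.cos(th),np.sin(th)]
for t,d in zip(np.degrees(th),np.diff(P,axis=0)): print(round(t),[round(float(x),2) for x in d])
```

```text
-163 [0.59, -1.83]
-161 [0.66, -1.8]
-159 [0.72, -1.78]
-157 [0.78, -1.75]
-155 [0.84, -1.73]
-153 [0.9, -1.7]
-151 [0.96, -1.66]
-149 [1.02, -1.63]
-147 [1.07, -1.59]
-145 [1.13, -1.55]
-143 [1.18, -1.51]
-141 [1.23, -1.47]
-139 [1.28, -1.43]
-137 [1.33, -1.38]
-135 [1.38, -1.33]
-133 [1.43, -1.28]
-131 [1.47, -1.23]
-129 [1.51, -1.18]
-127 [1.55, -1.13]
-125 [1.59, -1.07]
-123 [1.63, -1.02]
-121 [1.66, -0.96]
-119 [1.7, -0.9]
-117 [1.73, -0.84]
-115 [1.75, -0.78]
```

Emit:
send_rows(rows=[[0.6,-1.8,0,0,0,0.035],[0.7,-1.8,0,0,0,0.035],[0.7,-1.8,0,0,0,0.035],[0.8,-1.8,0,0,0,0.035],[0.8,-1.7,0,0,0,0.035],[0.9,-1.7,0,0,0,0.035],[1,-1.7,0,0,0,0.035],[0,0,0,0,0,0]])

```text
time: 19.23
tool_pos: [0.5121, -0.0993, 0.0774]
ee_rot: [3.135, 0.002, 0.534]
wrist_force: [-0.2, -2.2, 5.7]
width: 0.0175
finger_force: 30.0
```

```bash
cat > lobe.py <<'E'
from h import *
import st
np.set_printoptions(precision=4,suppress=True)
t=optics.snapshot("top"); C=np.array([.5585,-.0715])
d=st.o["tool_pos"][:2]-C; print("tcp",st.o["tool_pos"],"r",np.linalg.norm(d),"ang",np.degrees(np.arctan2(d[1],d[0])),"yaw",st.o["ee_rot"][2],"F",st.o["wrist_force"])
h=cv2.cvtColor(t,cv2.COLOR_RGB2HSV)
# dark pixels in the ring r 72..94 at z=.036
for a in range(-135,-60,3):
    q=[h[tuple(np.round(proj("top",np.array([*(C+r*np.array([np.cos(np.radians(a)),np.sin(np.radians(a))])),.036]))[::-1]).astype(int))] for r in(.076,.081,.088)]
    print(a,[tuple(int(v) for v in x[1:]) for x in q])
cv2.imwrite("pics/t7.png",t[...,::-1])
E
python3 lobe.py
```

```text
tcp [ 0.5121 -0.0993  0.0774] r 0.05410066504241395 ang -149.01863978144274 yaw 0.5336478778043483 F [-0.1879 -2.1777  5.6783]
-135 [(72, 60), (70, 58), (82, 84)]
-132 [(79, 55), (78, 52), (90, 93)]
-129 [(82, 56), (80, 54), (86, 101)]
-126 [(73, 56), (68, 64), (86, 101)]
-123 [(71, 54), (81, 98), (82, 100)]
-120 [(82, 53), (78, 102), (88, 98)]
-117 [(83, 52), (81, 101), (84, 100)]
-114 [(71, 61), (82, 103), (88, 101)]
-111 [(81, 79), (82, 103), (82, 100)]
-108 [(83, 95), (85, 99), (83, 101)]
-105 [(80, 86), (82, 100), (82, 99)]
-102 [(71, 68), (79, 100), (79, 100)]
-99 [(77, 86), (85, 99), (83, 102)]
-96 [(79, 68), (86, 101), (82, 99)]
-93 [(65, 59), (78, 104), (86, 98)]
-90 [(67, 53), (81, 101), (83, 98)]
-87 [(66, 54), (89, 89), (84, 97)]
-84 [(61, 59), (77, 80), (84, 100)]
-81 [(63, 57), (57, 58), (82, 99)]
-78 [(75, 71), (52, 59), (85, 102)]
-75 [(72, 67), (68, 60), (71, 86)]
-72 [(66, 70), (71, 65), (69, 63)]
-69 [(53, 62), (72, 78), (63, 57)]
-66 [(47, 49), (54, 61), (73, 70)]
-63 [(30, 51), (24, 53), (68, 64)]
```

Occluded from the top, but the TCP angle tracks the wheel. Continue, watching the force.

Emit:
send_rows(rows=[[1,-1.6,0,0,0,0.035],[1.1,-1.6,0,0,0,0.035],[1.1,-1.6,0,0,0,0.035],[1.2,-1.5,0,0,0,0.035],[0,0,0,0,0,0]])

```text
time: 19.7
tool_pos: [0.5164, -0.1056, 0.0774]
ee_rot: [3.135, 0.002, 0.674]
wrist_force: [-1.3, -1.1, 6.0]
width: 0.0175
finger_force: 30.0
```

Emit:
send_rows(rows=[[1.2,-1.5,0,0,0,0.035],[0,0,0,0,0,0]])

```text
time: 19.87
tool_pos: [0.5175, -0.107, 0.0774]
ee_rot: [3.135, 0.002, 0.709]
wrist_force: [-1.4, -1.6, 6.5]
width: 0.0173
finger_force: 30.0
```

Emit:
send_rows(rows=[[1.3,-1.4,0,0,0,0.035],[0,0,0,0,0,0]])

```text
time: 20.03
tool_pos: [0.5187, -0.1084, 0.0774]
ee_rot: [3.135, 0.002, 0.744]
wrist_force: [-1.9, -1.6, 6.6]
width: 0.0176
finger_force: 30.0
```

Emit:
send_rows(rows=[[1.3,-1.4,0,0,0,0.035],[0,0,0,0,0,0]])

```text
time: 20.2
tool_pos: [0.5197, -0.1095, 0.0774]
ee_rot: [3.137, 0.002, 0.779]
wrist_force: [-3.7, -0.2, 7.3]
width: 0.0172
finger_force: 30.0
```

Emit:
send_rows(rows=[[1.4,-1.3,0,0,0,0.035],[0,0,0,0,0,0]])

```text
time: 20.37
tool_pos: [0.52, -0.1096, 0.0773]
ee_rot: [3.14, 0.002, 0.814]
wrist_force: [-4.6, 2.5, 10.2]
width: 0.017
finger_force: 30.0
```

Emit:
send_rows(rows=[[1.4,-1.3,0,0,0,0.035],[0,0,0,0,0,0]])

```text
time: 20.53
tool_pos: [0.5203, -0.1094, 0.0773]
ee_rot: [-3.138, 0.002, 0.849]
wrist_force: [-9.5, 5.9, 12.6]
width: 0.0176
finger_force: 30.0
```

Emit:
send_rows(rows=[[1.4,-1.3,0,0,0,0.035],[0,0,0,0,0,0]])

```text
time: 20.7
tool_pos: [0.5205, -0.1092, 0.0772]
ee_rot: [-3.134, 0.001, 0.884]
wrist_force: [-11.4, 9.6, 14.7]
width: 0.0177
finger_force: 30.0
```

Emit:
send_rows(rows=[[1.4,-1.2,0,0,0,0.035],[0,0,0,0,0,0]])

```text
time: 20.87
tool_pos: [0.5223, -0.1106, 0.0772]
ee_rot: [-3.136, 0.0, 0.92]
wrist_force: [-10.0, 7.3, 14.1]
width: 0.0175
finger_force: 30.0
```

Emit:
send_rows(rows=[[1.5,-1.2,0,0,0,0.035],[0,0,0,0,0,0]])

```text
time: 21.03
tool_pos: [0.524, -0.1123, 0.0772]
ee_rot: [-3.137, 0.001, 0.956]
wrist_force: [-10.1, 7.2, 13.8]
width: 0.0171
finger_force: 30.0
```

Emit:
send_rows(rows=[[1.5,-1.1,0,0,0,0.035],[0,0,0,0,0,0]])

```text
time: 21.2
tool_pos: [0.5269, -0.1148, 0.0773]
ee_rot: [3.141, 0.001, 0.991]
wrist_force: [-5.6, 2.9, 11.4]
width: 0.0173
finger_force: 30.0
```

Emit:
send_rows(rows=[[1.6,-1.1,0,0,0,0.035],[0,0,0,0,0,0]])

```text
time: 21.37
tool_pos: [0.5308, -0.117, 0.0772]
ee_rot: [3.135, -0.001, 1.025]
wrist_force: [0.8, 1.4, 4.8]
width: 0.0175
finger_force: 30.0
```

Emit:
send_rows(rows=[[0,0,0,0,0,0],[0,0,0,0,0,0]])

```text
time: 21.53
tool_pos: [0.5309, -0.117, 0.0772]
ee_rot: [3.135, -0.001, 1.023]
wrist_force: [1.0, 1.5, 5.5]
width: 0.0174
finger_force: 30.0
```

Emit:
send_rows(rows=[[1.6,-0.9,0,0,0,0.033],[1.7,-0.9,0,0,0,0.033],[0.8,-0.4,0,0,0,0.017],[0,0,0,0,0,0],[0,0,0,0,0,0]])

```text
time: 21.95
tool_pos: [0.534, -0.1188, 0.0772]
ee_rot: [3.138, -0.0, 1.106]
wrist_force: [-2.9, 5.0, 8.5]
width: 0.0174
finger_force: 30.0
```

```bash
python3 lobe.py | head -1; python3 -c "
from h import *
b=optics.snapshot('scene')[145:215,300:400]; cv2.imwrite('pics/s8.png',cv2.resize(b,(800,560),interpolation=cv2.INTER_CUBIC)[...,::-1])"
```

```text
tcp [ 0.534  -0.1188  0.0772] r 0.05324538317273348 ang -117.37249533611677 yaw 1.1058078298439382 F [-2.9326  5.0436  8.5117]
```

Emit:
send_rows(rows=[[-0.5,0.4,0,0,0,0],[0,0,0,0,0,0],[0,0,0,0,0,0],[0,0,0,0,0,0],[0,0,0,0,0,0]], grip=34)

```text
time: 22.47
tool_pos: [0.5335, -0.12, 0.0756]
ee_rot: [3.137, 0.002, 1.105]
wrist_force: [-0.3, 0.1, 0.2]
width: 0.0336
finger_force: 0.0
```

Emit:
send_rows(rows=[[0,0,15,0,0,0],[0,0,30,0,0,0],[0,0,40,0,0,0],[0,0,40,0,0,0],[-41,0,10,0,0,0],[-41,0,0,0,0,0],[-41,0,0,0,0,0],[-41,0,0,0,0,0]])

```text
time: 23.13
tool_pos: [0.3689, -0.1199, 0.2111]
ee_rot: [3.135, 0.002, 1.106]
wrist_force: [-1.4, -0.3, -0.2]
width: 0.0338
finger_force: 0.0
```

Emit:
send_rows(rows=[[-20,-41,0,0,0,0],[-20,-41,0,0,0,0],[0,-41,0,0,0,0],[0,-41,0,0,0,0],[0,0,0,0,0,0]])

```text
time: 23.55
tool_pos: [0.3326, -0.2825, 0.2104]
ee_rot: [3.136, 0.005, 1.099]
wrist_force: [-0.5, 0.2, -0.7]
width: 0.0338
finger_force: 0.0
```

```bash
python3 st.py; python3 -c "
from h import *
t=optics.snapshot('top'); s=optics.snapshot('scene'); cv2.imwrite('pics/t9.png',t[...,::-1])
r=lambda i:cv2.resize(i,(400,333),interpolation=cv2.INTER_CUBIC)[...,::-1]
cv2.imwrite('pics/g9.png',np.hstack([r(t[145:245,300:420]),r(s[150:225,300:390])]))"
```

```text
23.55 [ 0.3326 -0.2825  0.2104] zt [ 0.0031 -0.0072 -1.    ] yt [ 0.8905 -0.4549  0.0061] q [-0.8323 -0.1702  1.6584 -0.0026  1.646  -0.3603] 0.03384828476740863 0.0
```

View pics/g9.png

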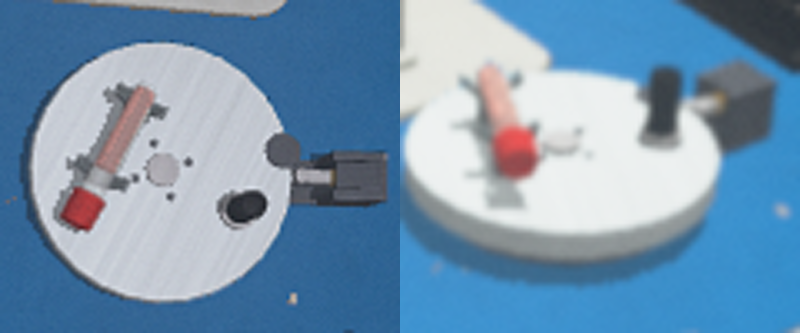

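The tube lies in both yokes. The lobe at crop (284,151) is past the roller at about (302,176). Final numeric check:

Run:
```python
from h import *
np.set_printoptions(precision=4,suppress=True)
C=np.array([.5585,-.0715]); W=lambda x,y:(300+x/3.3333-.35,145+y/3.3333-.35)
p=onz("top",*W(284,151),.036)[:2]; d=p-C; a=np.arctan2(d[1],d[0]); print("lobe",p,np.linalg.norm(d),np.degrees(a),"x in catch",.08*np.cos(a),p[0]-onz("top",*W(302,176),.03)[0])
k=onz("top",*W(246,207),.078)[:2]-C; print("knob",np.linalg.norm(k),np.degrees(np.arctan2(k[1],k[0])))
foot=onz("top",*W(145,90),.072); cap=onz("top",*W(73,221),.066); print("foot",foot,"cap end",cap,np.linalg.norm(foot-cap))
ax=(cap-foot)[:2]; ax/=np.linalg.norm(ax); ka=np.arctan2(*k[::-1]); cm=C-.035*np.array([np.cos(ka),np.sin(ka)])
print("axis err",np.degrees(np.arccos(abs(ax@[-np.sin(ka),np.cos(ka)]))),"mid", foot[:2]+.038*ax,"cradle",cm)
```

```text
lobe [ 0.5734 -0.1511] 0.08097628080711668 -79.37372781216632 x in catch 0.014752163414251028 0.0150822200753159
knob 0.051966603299826025 -121.93260038744972
foot [ 0.6032 -0.054   0.072 ] cap end [ 0.5206 -0.0111  0.066 ] 0.0932531560704215
axis err 4.429312322182741 mid [ 0.5695 -0.0365] cradle [ 0.577  -0.0418]
```

The lobe is 15 mm past the roller. In the image the tube's 38 mm point, at crop (118,139), coincides with the midpoint of the yokes at (119,136). Handing in.

```bash
python3 -c "
from bench import ticket
print(ticket.close_job())"
```

```text
the job is handed in; nothing more can be done
None
```

The job is handed in after about 24 s of robot time. The tube was leaned in the rest, released, re-gripped across its middle and laid in the cradle, and the wheel was turned over the catch; my last check put the lobe about 15 mm past the roller, but no verdict came back.

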